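# Reset the tripped relay through its guard and switch on

## Task

Reach down through the window of the relay guard and press the lever with the roller tip fully down to its stop, without touching the guard and without moving the flat-ended lever beside it. Then push the toggle on the switch box all the way over to its far side, and move clear. Only press and push: nothing is to be picked up, and the loose things lying around stay where they are.

Things in the scene. Friction and masses are not known exactly. Their poses are not given: they have to be found in the camera images.
- guard: Fixed aluminium cage, 220 mm (its x) by 250 mm (its y), 140 mm high: barred walls, four corner posts and a level top plate 6 mm thick with a window. Origin: centre of its underside. x points from the robot's side to the far side, parallel to both levers; y across them. No part of it may be touched.
- guard_window (a point): Centre of the window at the upper face of the guard's top plate, 140 mm above the table. The window measures 100 mm along the guard's x and 140 mm along its y. Axes as the guard's.
- reset_lever_tip (a point): Axis of the steel roller (16 mm diameter, 16 mm long) at the end of the reset lever; moves with it. 29 mm to one side or the other (guard's y) of the window's centre. Axis 127 mm above the table with the lever fully up, 103 mm fully down. Hinge 70 mm from here towards the far side, 115 mm high. Takes about 3 N at the roller, no spring: stays where it is left.
- reset_lever (a joint): Reset lever angle: 0 fully up (12 mm above level at the roller), 0.35 rad fully down at its stop.
- test_lever_tip (a point): Middle of the flat plate end (26 mm x 24 mm x 4 mm, steel) of the other lever under the window, 58 mm beside the roller lever, hinged likewise 60 mm towards the far side; about 125 mm above the table or a little lower. Must not be moved.
- main_switch_tip (a point): Centre of the 26 mm steel ball at the end of the toggle on the switch box; moves with it. The 10 mm thick toggle pivots 72 mm above the table at the middle of the box, 70 mm below the ball's centre; the ball's centre is 133 mm above the table at either end of its travel and 142 mm at mid-travel. About 1 N at the ball moves it. Its block on the box is 70 x 50 mm, up to 85 mm above the table.
- main_switch (a joint): Toggle angle: 0 = off, leaning 0.5 rad to the near side of the box; 1.0 rad = on, leaning 0.5 rad to the far side. Stays where it is left.
- switchbox: Fixed grey box with a cream top, 130 mm (x) by 100 mm (y) by 50 mm high, the toggle in the middle of its top. Origin at the centre of its underside; x axis points from the near side to the far side, the way the toggle is pushed.
- plug_relay: Loose white plug-in relay, 28 x 22 mm and 56 mm high, stands beside the guard. Origin: centre of its underside. Leave alone.
- contactor: Loose grey and black contactor, 60 x 45 x 60 mm high, beside the guard. Origin: centre of its underside. Leave alone.
- terminal_strip: Loose cream terminal strip 70 x 30 x 24 mm high, beside the switch box. Origin: centre of its underside. Leave alone.
- ferrule_jar: Loose jar, 44 mm diameter, 55 mm high, beside the switch box. Origin: centre of its underside. Leave alone.
- screwdriver: Loose screwdriver, 190 mm long, lying at the far side. Origin: in its middle. Leave alone.
- multimeter: Loose black multimeter, 150 x 80 x 36 mm high, lying at the far side. Origin: centre of its underside. Leave alone.
Not all that is in view belongs to the job. What is meant by the switchbox is not purple or yellow, and is the larger of those in its own colour.

How it is judged:
On the way, in this order (a step that is already met when the one before it is completed fails the run):
1. the roller lever is pressed fully down while the toggle is still off (value of joint reset_lever above 0.32 rad and value of joint main_switch below 0.4 rad), for 0.2 s.
2. the toggle is pushed fully over to the far side (value of joint main_switch above 0.9 rad and value of joint reset_lever above 0.32 rad), for 0.2 s.
At the end, for the whole second after the job is handed in: The roller lever is down (at least 0.32 of 0.35 rad), the toggle is over to the far side (at least 0.9 of 1.0 rad), the flat-ended lever's end has moved less than 5 mm, and each loose thing is within 15 mm of where it started (all of step 2 and distance of test_lever_tip from where it was at the start of the episode below 0.005 m and distance of each of plug_relay, contactor, terminal_strip, ferrule_jar, screwdriver, multimeter from where it was at the start of the episode below 0.015 m); the robot touches nothing.
It fails at once if the robot touches the guard (contact force between guard and the fingers above 0.5 N or contact force between guard and the arm above 0.5 N).
It fails at once if the flat-ended lever is moved by 5 mm or more (distance of test_lever_tip from where it was at the start of the episode above 0.005 m).
It fails at once if a loose thing is lifted, carried or pushed more than 15 mm (distance of any of plug_relay, contactor, terminal_strip, ferrule_jar, screwdriver, multimeter from where it was at the start of the episode above 0.015 m).
It also fails if it takes over 48 s, if anything falls off the work surface, if the arm or the gripper's body presses on something with over 40 N, if the wrist force passes 120 N, or if a joint passes its speed limit or range.

## Robot

A 6-joint arm with a two-finger parallel gripper is mounted at the origin on the work surface. World frame = base frame: x ahead of the robot, y to its left, z up, the work surface at z = 0. Lengths are in m, angles in rad, forces in N, time in s.
With the tool pointing down it reaches from about 0.375 to 0.9 m from the base axis. Payload 3.1 kg.
Tool frame: the origin (TCP) lies on the front face of the gripper's body, between the roots of the fingers; the fingertips stand 73 mm ahead of it and the grasp point (between the pads) lies 54 mm ahead of it (manip.tips_ahead is the distance from the TCP to the fingertips, in m); z points along the fingers, y is the line along which they close (so a half turn about z gives the same grasp; the last joint's range is limited). The gripper opens to 85 mm and grips with 20 to 120 N. Pads are 22 mm wide; open, the fingers measure 114 mm over their backs; the gripper's body (76 mm by 85 mm) begins 54 mm behind the grasp point. The pads swing forward as they close: fully open they stand 13 mm farther back than shut.
Start: joints at [1.069, 0.527, 1.433, -0, 1.181, -0.178], TCP at [0.199, 0.593, 0.304] pointing down, gripper open.
Joint ranges: [-3.08, 3.08], [-0.75, 2.2], [0.22, 2.44], [-1.43, 4.57], [0, 2.65], [-2.85, 2.85]. Speed limits (rad/s): [2.79, 2.79, 3.14, 3.14, 3.14, 3.14].

## Interface

Orientations are given as a unit quaternion [x, y, z, w].
In Python, from station import sense, eyes, workorder, manip gives the robot as it stands.
- The arm moves only by the shell command python3 -m inch 'ROWS' [OPENING] [FORCE]. ROWS is JSON, a list of rows, each an object of numbers: "dx", "dy", "dz": the shift along the tool's x, y, z in cm; "wx", "wy", "wz": the turn, a rotation vector about the tool's x, y, z in degrees. In form: [{"dx": .., "dy": .., "dz": .., "wx": .., "wy": .., "wz": ..}, ...]. A call has 1 to 10 rows; each row shifts and turns the commanded pose from where the row before left it, along the tool's axes as they then stand; what a row does not reach is not made up. A row lasts 1/8 s, in which the tool goes at most 62.5 mm and 10.7 degrees, less where a joint would pass 70% of its speed; a pose out of reach is approached as far as the arm can. A call with a gripper value outside its range is refused whole. OPENING is the opening, from 0 (shut) to 1 (fully open), set as the call begins (- or left out, the last holds). The fingers move at their own pace and stop on an object; FORCE is the grip in N (left out, the last holds). Time passes only in rows, so rows that do not move let the fingers close. It gives the time, the measured TCP pose, the force, the opening and the grip force at its end, in the units of the state.
- sense(): the state, without advancing time (a new reading comes with each control period).
- eyes.snapshot(name): name is "scene" or "side" or "wrist"; returns the picture (480x640x3 uint8, red, green, blue); there is no depth.
- eyes.camera_params(name): a dict with "fx", "fy", "cx", "cy" (pixels), "rvec" (rotation vector, rad) and "tvec" (3), from world to camera coordinates, as OpenCV has them. Camera axes: x right, y down, z forward; pixel columns grow to the right and rows downward; lengths in m; the calibration is good to about 2 mm. The wrist camera is an equidistant fisheye: a pixel r from the principal point sees the ray r / f radians off the axis. A picture is of the moment at which its call begins: read the wrist's pose just before it. camera_params takes no time and is no camera call; for the wrist camera it gives the pose at the moment of the call.
- workorder.sign_off(): hands the job in; it is judged then, once.
The state is a dict: "t": time; "q": joint angles; "qd": joint speeds; "tau": joint torques, N m; "tcp_pos": TCP position; "tool_rot": TCP orientation; "force": force on the tool from outside, world axes, zero at the start; "ft_torque": the same for the moment, N m; "finger_gap": opening from 0.0 (shut) to 1.0 (fully open); "gripper_force": force on a finger pad.
Only numpy, scipy, OpenCV 4.12 (cv2) and the standard library are available. Lean on these libraries where they do the work, as an engineer would, in place of code of your own. Each camera call takes 0.05 s, during which the arm holds its last target. There are 200 camera calls.

## Working session

There is one attempt and no reset: what is moved stays moved. The work goes in short steps, Python scripts to look and compute and a shell command to move; the robot and the scene stay as the last step left them, time stands still between calls to the robot, and variables do not carry over. Pictures are saved under pics/ and viewed, at most 10 in all, crops included, and the job is handed in when it is done.

```bash
mkdir -p pics; ls
cat > h.py <<'E'
import numpy as np, cv2
from station import sense, eyes, workorder, manip
from scipy.spatial.transform import Rotation as R
def ray(p,u,v,fish=False):
    Rm=R.from_rotvec(p['rvec']).as_matrix(); t=np.array(p['tvec'])
    x=(u-p['cx'])/p['fx']; y=(v-p['cy'])/p['fy']
    if fish:
        r=np.hypot(x,y); d=np.array([x/r*np.sin(r),y/r*np.sin(r),np.cos(r)]) if r>0 else np.array([0,0,1.])
    else: d=np.array([x,y,1.])
    d=Rm.T@d; return -Rm.T@t, d/np.linalg.norm(d)
def onz(p,u,v,z,fish=False):
    c,d=ray(p,u,v,fish); return c+d*(z-c[2])/d[2]
def proj(p,X):
    return cv2.projectPoints(np.array(X,float).reshape(-1,3),np.array(p['rvec'],float),np.array(p['tvec'],float),np.array([[p['fx'],0,p['cx']],[0,p['fy'],p['cy']],[0,0,1.]]),None)[0].reshape(-1,2)
E
python3 - <<'E'
from h import *
for n in ['scene','side']:
    p=eyes.camera_params(n); print(n,{k:np.round(v,3).tolist() for k,v in p.items()}, ray(p,320,240))
    cv2.imwrite(f'pics/{n}0.png',eyes.snapshot(n)[:,:,::-1])
print(sense())
E
```

```text
pics
scene {'fx': 495.31, 'fy': 495.31, 'cx': 322.696, 'cy': 243.252, 'rvec': [0.925, 2.705, -0.769], 'tvec': [0.451, -0.287, 1.43]} (array([0.97106758, 0.50936661, 1.06267221]), array([-0.32457936, -0.4225292 , -0.84623715]))
side {'fx': 606.546, 'fy': 606.546, 'cx': 315.13, 'cy': 236.656, 'rvec': [2.337, -0.249, 0.093], 'tvec': [-0.557, 0.223, 1.245]} (array([ 0.4021201 , -0.83233615,  1.02724019]), array([ 0.14905145,  0.69307207, -0.70529056]))
{'t': 0.1, 'q': array([ 1.06852480e+00,  5.28392756e-01,  1.43377349e+00, -1.75390391e-05,
        1.18139402e+00, -1.78502004e-01]), 'qd': array([ 1.23220997e-03, -3.04608160e-03, -4.57293624e-03,  1.91521205e-03,
       -1.04622865e-03,  1.16423914e-05]), 'tau': array([-4.47111561e-04, -4.43307066e+01, -1.78586662e+01, -2.29974812e-04,
        3.85032239e-03, -2.97473065e-06]), 'tcp_pos': array([0.19857053, 0.59208804, 0.30301953]), 'tool_rot': array([ 1.61175240e-01,  9.86925313e-01, -9.30068738e-04, -3.20801067e-04]), 'force': array([-0.52176412, -0.18549393,  0.52221813]), 'ft_torque': array([-0.01734606,  0.00585543,  0.03271863]), 'gripper_force': 0.0, 'finger_gap': 0.9972468111943917}
```

View pics/scene0.png

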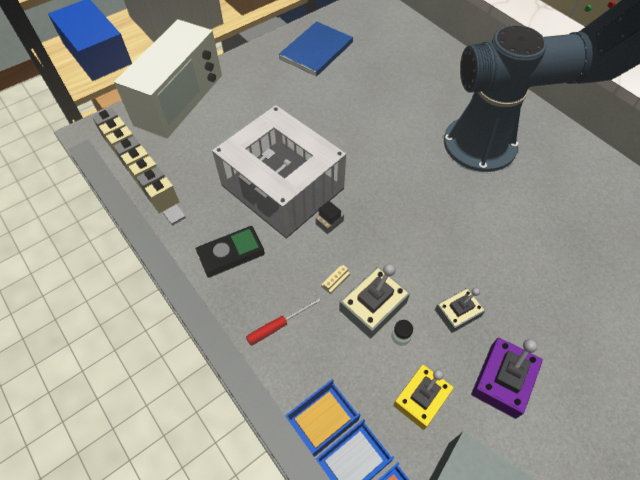

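View pics/side0.png

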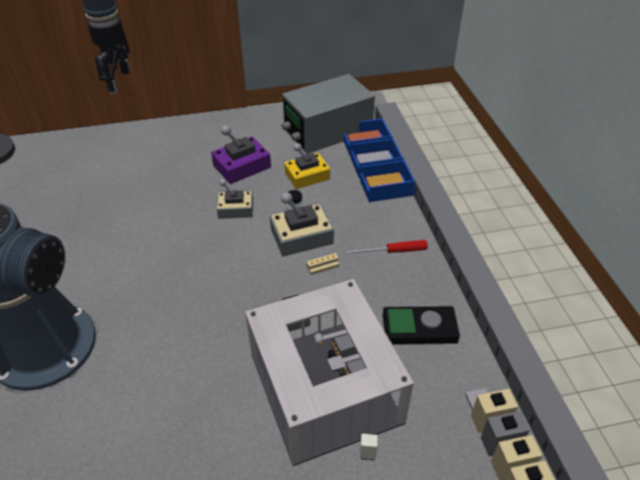

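Scene view: the guard is at (280,165). There are four boxes with toggles: cream-topped at (375,298), smaller cream-topped at (461,307), yellow at (424,395) and purple at (510,376). The large cream-topped one, (302,227) in the side view, fits: grey with a cream top and larger than its twin. I'll confirm that in an enlarged crop together with the window.

Run:
```python
import cv2,numpy as np
a=cv2.imread('pics/scene0.png');b=cv2.imread('pics/side0.png')
f=lambda im,x,y,w,h:cv2.resize(im[y:y+h,x:x+w],(400,300),interpolation=cv2.INTER_CUBIC)
cv2.imwrite('pics/crop1.png',np.vstack([np.hstack([f(a,330,250,160,120),f(b,200,160,160,120)]),np.hstack([f(a,210,95,144,108),f(b,240,280,176,132)])]))
```

```text
(no output)
```

View pics/crop1.png

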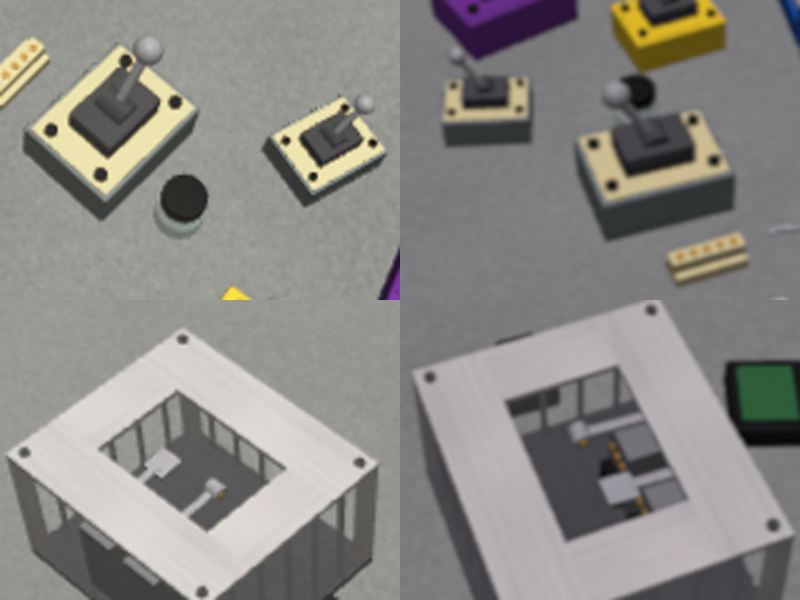

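The crop confirms it: the large cream-topped box on grey sides, with its ball at scene (389,270) and side (286,198). The twin is clearly smaller. The roller is at scene (288,163) and side (318,338); the flat end is at scene (269,154) and side (338,363).

Run:
```python
from h import *
ps=eyes.camera_params('scene');pd=eyes.camera_params('side')
S0=lambda c:(330+c[0]*.4,250+c[1]*.4); D0=lambda c:(200+(c[0]-400)*.4,160+c[1]*.4)
S1=lambda c:(210+c[0]*.36,95+(c[1]-300)*.36); D1=lambda c:(240+(c[0]-400)*.44,280+(c[1]-300)*.44)
def tri(a,b):
    c1,d1=ray(ps,*a);c2,d2=ray(pd,*b)
    s,t=np.linalg.lstsq(np.c_[d1,-d2],c2-c1,rcond=None)[0]
    p,q=c1+s*d1,c2+t*d2; return (p+q)/2,np.linalg.norm(p-q)
for n,a,b in [('roller',S1((217,489)),D1((578,432))),('flat',S1((163,463)),D1((622,488))),('ball',S0((148,50)),D0((616,95)))]:
    print(n,tri(a,b))
for nm,f,p,z,cs in [('winS',S1,ps,.14,[(180,391),(285,467),(207,532),(100,450)]),('winD',D1,pd,.14,[(505,401),(617,367),(689,498),(567,541)]),
  ('boxS',S0,ps,.05,[(124,44),(197,112),(102,205),(25,130)]),('boxD',D0,pd,.05,[(576,148),(694,108),(734,178),(607,212)]),
  ('plateS',S1,ps,.14,[(184,329),(378,463),(200,600),(8,454)]),('screwS',S1,ps,.14,[(183,339),(360,463),(202,592),(24,453)]),('screwD',D1,pd,.14,[(430,377),(651,310),(773,525)]),('bscrewS',S0,ps,.05,[(126,61),(175,102),(100,175),(51,131)]),('bscrewD',D0,pd,.05,[(593,144),(692,119),(714,160),(611,186)])]:
    X=np.array([onz(p,*f(c),z)[:2] for c in cs]); print(nm,X.round(4).tolist(),'mean',X.mean(0).round(4))
    e=np.diff(np.r_[X,X[:1]],axis=0); print('  len',np.linalg.norm(e,axis=1).round(4),'ang',(np.degrees(np.arctan2(e[:,1],e[:,0]))%90).round(1))
s=sense();print(R.from_quat(s['tool_rot']).as_matrix().round(3), manip.tips_ahead)
```

```text
roller (array([ 0.53572529, -0.18832413,  0.12141447]), np.float64(0.0020621269562526023))
flat (array([ 0.5569099 , -0.24530611,  0.11943865]), np.float64(0.004831432235932234))
ball (array([0.54479712, 0.19511235, 0.132482  ]), np.float64(0.0027022908413126706))
winS [[0.5013, -0.2912], [0.4807, -0.1582], [0.5783, -0.1403], [0.5995, -0.2752]] mean [ 0.54   -0.2162]
  len [0.1346 0.0993 0.1366 0.0995] ang [ 8.8 10.4  8.9  9.2]
winD [[0.4832, -0.16], [0.5787, -0.1455], [0.6027, -0.279], [0.5054, -0.2956]] mean [ 0.5425 -0.22  ]
  len [0.0966 0.1356 0.0987 0.1374] ang [ 8.6 10.2  9.7  9.3]
boxS [[0.519, 0.1492], [0.5131, 0.2425], [0.6394, 0.2575], [0.6475, 0.1612]] mean [0.5797 0.2026]
  len [0.0935 0.1271 0.0966 0.129 ] ang [3.6 6.8 4.8 5.3]
boxD [[0.5088, 0.2216], [0.63, 0.2533], [0.6456, 0.1494], [0.523, 0.1311]] mean [0.5768 0.1889]
  len [0.1253 0.105  0.124  0.0916] ang [14.7  8.5  8.5  8.9]
plateS [[0.4517, -0.3557], [0.4123, -0.1115], [0.625, -0.0848], [0.6671, -0.3213]] mean [ 0.539  -0.2183]
  len [0.2474 0.2143 0.2402 0.2181] ang [ 9.2  7.1 10.1  9.1]
screwS [[0.4602, -0.3452], [0.425, -0.1212], [0.6189, -0.0906], [0.6552, -0.3136]] mean [ 0.5398 -0.2176]
  len [0.2267 0.1962 0.226  0.1975] ang [8.9 9.  9.3 9.2]
screwD [[0.4278, -0.123], [0.6211, -0.0918], [0.6571, -0.3148]] mean [ 0.5687 -0.1766]
  len [0.1958 0.2258 0.299 ] ang [ 9.2  9.2 50.1]
bscrewS [[0.5294, 0.1638], [0.5221, 0.2229], [0.6225, 0.2352], [0.6296, 0.1762]] mean [0.5759 0.1995]
  len [0.0595 0.1012 0.0595 0.101 ] ang [7.1 7.  6.9 7. ]
bscrewD [[0.5255, 0.2236], [0.6247, 0.238], [0.6328, 0.1771], [0.5323, 0.1636]] mean [0.5788 0.2006]
  len [0.1003 0.0614 0.1014 0.0604] ang [8.3 7.6 7.7 6.5]
[[-0.948  0.318 -0.001]
 [ 0.318  0.948 -0.002]
 [ 0.    -0.002 -1.   ]] 0.0726
```

Guard centre ≈ (0.5405,-0.2185), yaw 9.1°. Roller at (0.536,-0.190), on the +y side. First I'll turn the tool so its y axis lies along the guard's x, shut the fingers, and travel high to a point above the roller.

```bash
python3 -m inch '[{"wz":10.4},{"wz":10.4},{"wz":10.4},{"wz":10.4},{"wz":10.4},{"wz":10.4},{},{}]' 0 30
python3 -m inch '[{"dx":-4,"dy":1},{"dx":-4,"dy":1},{"dx":-4,"dy":1},{"dx":-4,"dy":1},{"dx":-4,"dy":1},{"dx":-4,"dy":1},{"dx":-4,"dy":1},{"dx":-4,"dy":1},{"dx":-4,"dy":1},{"dx":-4,"dy":1}]'
python3 -m inch '[{"dx":-4,"dy":1},{"dx":-4,"dy":1},{"dx":-4,"dy":1},{"dx":-4,"dy":1},{"dx":-4,"dy":1},{"dx":-4,"dy":1},{"dx":-4,"dy":1},{"dx":-4,"dy":1},{},{}]'
cat > rel.py <<'E'
import sys
from h import *
s=sense();M=R.from_quat(s['tool_rot']).as_matrix()
T=np.array(eval(sys.argv[1]))
print('t',s['t'],'tcp',s['tcp_pos'].round(4),'F',s['force'].round(2),'to go cm (tool)',(M.T@(T-s['tcp_pos'])*100).round(2),'toolrot',M.round(3).tolist())
E
python3 rel.py '[.5359,-.1899,.1836]'
python3 - <<'E'
from h import *
p=eyes.camera_params('wrist');np.save('w1.npy',np.r_[p['rvec'],p['tvec'],p['fx'],p['fy'],p['cx'],p['cy']])
cv2.imwrite('pics/wrist1.png',eyes.snapshot('wrist')[:,:,::-1])
E
```

```text
t 0.1 tcp [0.1986 0.5921 0.303 ] F [-0.52 -0.19  0.52] to go cm (tool) [-56.86 -63.38  12.05] toolrot [[-0.948, 0.318, -0.001], [0.318, 0.948, -0.002], [0.0, -0.002, -1.0]]invalid input at $[0]: expected keys dx, dy, dz, wx, wy, wz
invalid input at $[0]: expected keys dx, dy, dz, wx, wy, wz
invalid input at $[0]: expected keys dx, dy, dz, wx, wy, wz
```

View pics/wrist1.png

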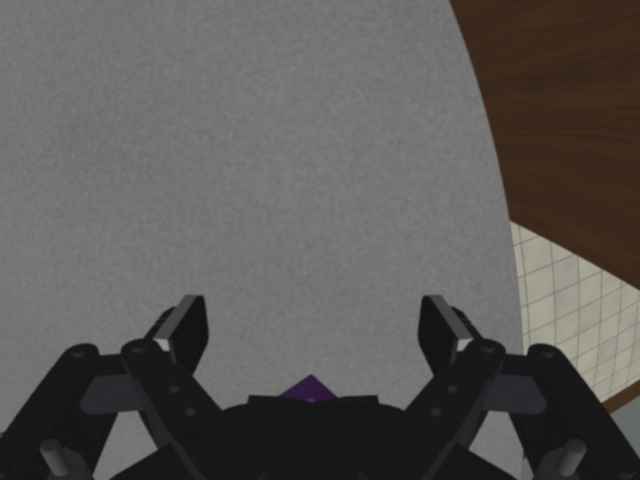

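The picture shows only the table, with the open fingers at (180,330) and (445,330). The calls were refused because every row needs all six keys, so I'll write them out in full.

```bash
python3 -m inch '[{"dx":0,"dy":0,"dz":0,"wx":0,"wy":0,"wz":10.4},{"dx":0,"dy":0,"dz":0,"wx":0,"wy":0,"wz":10.4},{"dx":0,"dy":0,"dz":0,"wx":0,"wy":0,"wz":10.4},{"dx":0,"dy":0,"dz":0,"wx":0,"wy":0,"wz":10.4},{"dx":0,"dy":0,"dz":0,"wx":0,"wy":0,"wz":10.4},{"dx":0,"dy":0,"dz":0,"wx":0,"wy":0,"wz":10.4},{"dx":0,"dy":0,"dz":0,"wx":0,"wy":0,"wz":0},{"dx":0,"dy":0,"dz":0,"wx":0,"wy":0,"wz":0}]' 0 30
python3 rel.py '[.5359,-.1899,.1836]'
```

```text
t: 1.15
tcp_pos: [0.1988, 0.5924, 0.3037]
tool_rot: [0.648, 0.761, -0.0, 0.0]
force: [-0.7, -0.3, 0.2]
finger_gap: 0.003
gripper_force: 0.0
t 1.15 tcp [0.1988 0.5924 0.3037] F [-0.74 -0.28  0.23] to go cm (tool) [-82.61  20.79  12.03] toolrot [[-0.16, 0.987, -0.0], [0.987, 0.16, -0.0], [-0.0, -0.0, -1.0]]
```

```bash
python3 -m inch '[{"dx":-4,"dy":1,"dz":0,"wx":0,"wy":0,"wz":0},{"dx":-4,"dy":1,"dz":0,"wx":0,"wy":0,"wz":0},{"dx":-4,"dy":1,"dz":0,"wx":0,"wy":0,"wz":0},{"dx":-4,"dy":1,"dz":0,"wx":0,"wy":0,"wz":0},{"dx":-4,"dy":1,"dz":0,"wx":0,"wy":0,"wz":0},{"dx":-4,"dy":1,"dz":0,"wx":0,"wy":0,"wz":0},{"dx":-4,"dy":1,"dz":0,"wx":0,"wy":0,"wz":0},{"dx":-4,"dy":1,"dz":0,"wx":0,"wy":0,"wz":0},{"dx":-4,"dy":1,"dz":0,"wx":0,"wy":0,"wz":0},{"dx":-4,"dy":1,"dz":0,"wx":0,"wy":0,"wz":0}]'
python3 -m inch '[{"dx":-4,"dy":1,"dz":0,"wx":0,"wy":0,"wz":0},{"dx":-4,"dy":1,"dz":0,"wx":0,"wy":0,"wz":0},{"dx":-4,"dy":1,"dz":0,"wx":0,"wy":0,"wz":0},{"dx":-4,"dy":1,"dz":0,"wx":0,"wy":0,"wz":0},{"dx":-4,"dy":1,"dz":0,"wx":0,"wy":0,"wz":0},{"dx":-4,"dy":1,"dz":0,"wx":0,"wy":0,"wz":0},{"dx":-4,"dy":1,"dz":0,"wx":0,"wy":0,"wz":0},{"dx":-4,"dy":1,"dz":0,"wx":0,"wy":0,"wz":0},{"dx":0,"dy":0,"dz":0,"wx":0,"wy":0,"wz":0},{"dx":0,"dy":0,"dz":0,"wx":0,"wy":0,"wz":0}]'
python3 rel.py '[.5359,-.1899,.1836]'
python3 - <<'E'
from h import *
p=eyes.camera_params('wrist');np.save('w1.npy',np.r_[p['rvec'],p['tvec'],p['fx'],p['fy'],p['cx'],p['cy']])
cv2.imwrite('pics/wrist2.png',eyes.snapshot('wrist')[:,:,::-1])
E
```

```text
t: 2.4
tcp_pos: [0.361, 0.212, 0.3042]
tool_rot: [0.648, 0.761, 0.0, 0.0]
force: [0.7, 0.7, 0.7]
finger_gap: 0.002
gripper_force: 0.0
t: 3.65
tcp_pos: [0.4892, -0.0898, 0.3037]
tool_rot: [0.649, 0.761, -0.0, -0.001]
force: [-0.1, 0.7, -0.2]
finger_gap: 0.0
gripper_force: 0.0
t 3.65 tcp [ 0.4892 -0.0898  0.3037] F [-0.08  0.71 -0.23] to go cm (tool) [-10.63   3.05  11.99] toolrot [[-0.158, 0.987, -0.001], [0.987, 0.158, 0.001], [0.001, -0.001, -1.0]]
```

View pics/wrist2.png

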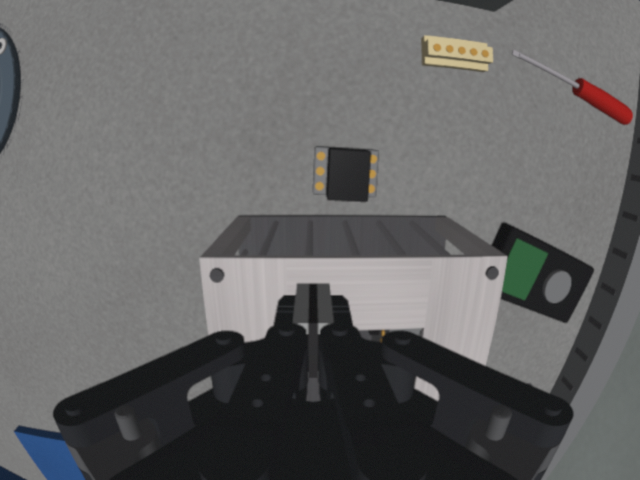

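The wrist view shows the guard's near-side screws at (217,275) and (492,272), with the shut fingertips at (313,290). I'll check the guard estimate against those.

Run:
```python
from h import *
w=np.load('w1.npy');p=dict(rvec=w[:3],tvec=w[3:6],fx=w[6],fy=w[7],cx=w[8],cy=w[9])
for uv in [(217,275),(492,272)]: print(onz(p,*uv,.14,True).round(4))
c=np.array([.5405,-.2185]);a=np.radians(9.1);gx=np.array([np.cos(a),np.sin(a)]);gy=np.array([-gx[1],gx[0]])
print(c-.098*gx+.113*gy,c+.098*gx+.113*gy)
```

```text
[ 0.4267 -0.1227  0.14  ]
[ 0.6213 -0.0906  0.14  ]
[ 0.42586159 -0.12242173] [ 0.61939469 -0.09142275]
```

```bash
python3 -m inch '[{"dx":-3.5,"dy":1,"dz":0,"wx":0,"wy":0,"wz":0},{"dx":-3.5,"dy":1,"dz":0,"wx":0,"wy":0,"wz":0},{"dx":-3.6,"dy":1,"dz":0,"wx":0,"wy":0,"wz":0},{"dx":0,"dy":0,"dz":2,"wx":0,"wy":0,"wz":0},{"dx":0,"dy":0,"dz":2,"wx":0,"wy":0,"wz":0},{"dx":0,"dy":0,"dz":1.5,"wx":0,"wy":0,"wz":0},{"dx":0,"dy":0,"dz":0,"wx":0,"wy":0,"wz":0},{"dx":0,"dy":0,"dz":0,"wx":0,"wy":0,"wz":0}]'
python3 rel.py '[.5359,-.1899,.1836]'
python3 - <<'E'
from h import *
out=[]
a=eyes.snapshot('scene')[:,:,::-1];b=eyes.snapshot('side')[:,:,::-1]
f=lambda im,x,y,w,h:cv2.resize(im[y:y+h,x:x+w],(400,400),interpolation=cv2.INTER_CUBIC)
cv2.imwrite('pics/crop2.png',np.hstack([f(a,210,70,150,150),f(b,235,250,180,180)]))
E
```

```text
t: 4.7
tcp_pos: [0.5365, -0.1899, 0.2495]
tool_rot: [0.649, 0.761, 0.0, 0.001]
force: [-0.1, 0.0, 0.2]
finger_gap: 0.004
gripper_force: 0.0
t 4.7 tcp [ 0.5365 -0.1899  0.2495] F [-0.05  0.02  0.21] to go cm (tool) [ 0.01 -0.06  6.59] toolrot [[-0.158, 0.987, 0.001], [0.987, 0.158, -0.001], [-0.001, 0.001, -1.0]]
```

View pics/crop2.png

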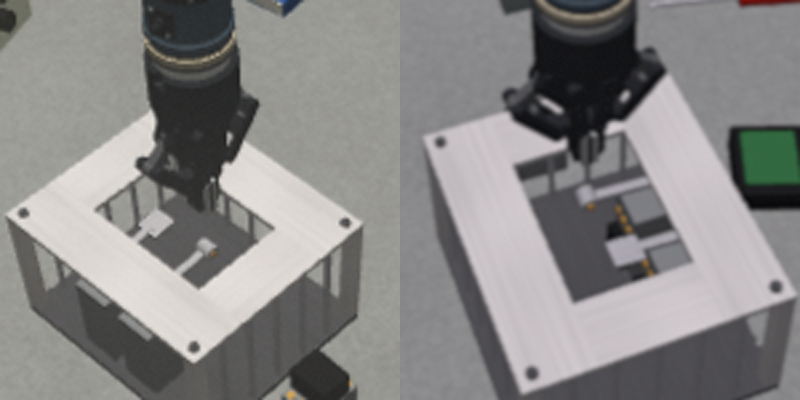

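The fingertips hang right over the roller in both views: tips at (205,205) over the roller at (205,245), and (590,152) over (587,195). The flat end is well clear. I'll descend in steps.

```bash
python3 -m inch '[{"dx":0,"dy":0,"dz":1,"wx":0,"wy":0,"wz":0},{"dx":0,"dy":0,"dz":1,"wx":0,"wy":0,"wz":0},{"dx":0,"dy":0,"dz":1,"wx":0,"wy":0,"wz":0},{"dx":0,"dy":0,"dz":1,"wx":0,"wy":0,"wz":0},{"dx":0,"dy":0,"dz":0.5,"wx":0,"wy":0,"wz":0},{"dx":0,"dy":0,"dz":0.5,"wx":0,"wy":0,"wz":0},{"dx":0,"dy":0,"dz":0,"wx":0,"wy":0,"wz":0}]'
python3 -m inch '[{"dx":0,"dy":0,"dz":0.5,"wx":0,"wy":0,"wz":0},{"dx":0,"dy":0,"dz":0.3,"wx":0,"wy":0,"wz":0},{"dx":0,"dy":0,"dz":0.3,"wx":0,"wy":0,"wz":0},{"dx":0,"dy":0,"dz":0.2,"wx":0,"wy":0,"wz":0},{"dx":0,"dy":0,"dz":0,"wx":0,"wy":0,"wz":0},{"dx":0,"dy":0,"dz":0,"wx":0,"wy":0,"wz":0}]'
python3 rel.py '[.5359,-.1899,.1836]'
```

```text
t: 5.68
tcp_pos: [0.5361, -0.1902, 0.1987]
tool_rot: [0.649, 0.761, 0.0, -0.0]
force: [-1.0, -0.2, 0.4]
finger_gap: -0.0
gripper_force: 0.0
t: 6.42
tcp_pos: [0.5364, -0.19, 0.1857]
tool_rot: [0.649, 0.761, 0.0, 0.0]
force: [-0.2, 0.5, -1.1]
finger_gap: -0.002
gripper_force: 0.0
t 6.425 tcp [ 0.5364 -0.19    0.1857] F [-0.23  0.55 -1.12] to go cm (tool) [ 0.01 -0.04  0.21] toolrot [[-0.157, 0.988, 0.001], [0.988, 0.157, 0.0], [0.0, 0.001, -1.0]]
```

```bash
python3 -m inch '[{"dx":0,"dy":0,"dz":0.1,"wx":0,"wy":0,"wz":0},{"dx":0,"dy":0,"dz":0.1,"wx":0,"wy":0,"wz":0}]'
python3 -m inch '[{"dx":0,"dy":0,"dz":0.1,"wx":0,"wy":0,"wz":0},{"dx":0,"dy":0,"dz":0.05,"wx":0,"wy":0,"wz":0},{"dx":0,"dy":0,"dz":0,"wx":0,"wy":0,"wz":0}]'
python3 - <<'E'
from h import *
a=eyes.snapshot('scene')[:,:,::-1];b=eyes.snapshot('side')[:,:,::-1]
f=lambda im,x,y,w,h:cv2.resize(im[y:y+h,x:x+w],(400,400),interpolation=cv2.INTER_CUBIC)
cv2.imwrite('pics/crop3.png',np.hstack([f(a,235,100,100,100),f(b,270,280,120,120)]))
E
```

```text
t: 6.68
tcp_pos: [0.5364, -0.19, 0.1841]
tool_rot: [0.649, 0.761, 0.0, 0.0]
force: [0.3, 0.6, 2.6]
finger_gap: -0.002
gripper_force: 1.4
t: 7.05
tcp_pos: [0.5365, -0.1901, 0.1831]
tool_rot: [0.649, 0.761, 0.0, 0.0]
force: [-0.8, 1.0, 5.5]
finger_gap: 0.005
gripper_force: 3.1
```

View pics/crop3.png

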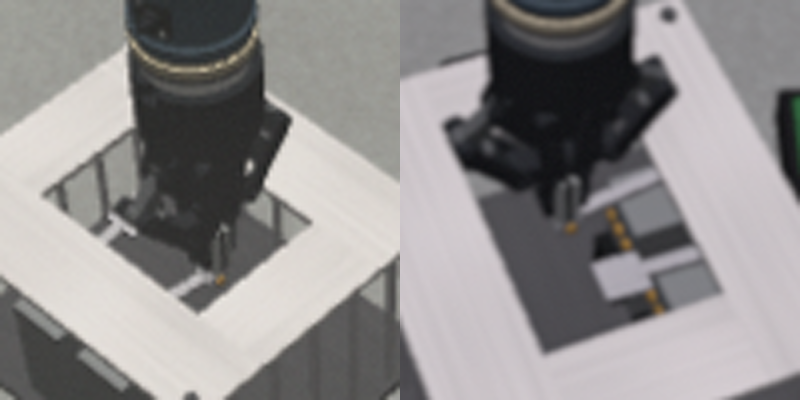

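The fingertips bear on the roller at (215,270) and (568,215), and the flat end is untouched at (620,275). I'll press on until the stop pushes back firmly.

```bash
python3 -m inch '[{"dx":0,"dy":0,"dz":0.1,"wx":0,"wy":0,"wz":0},{"dx":0,"dy":0,"dz":0,"wx":0,"wy":0,"wz":0}]'
python3 -m inch '[{"dx":0,"dy":0,"dz":0.1,"wx":0,"wy":0,"wz":0},{"dx":0,"dy":0,"dz":0,"wx":0,"wy":0,"wz":0}]'
python3 -m inch '[{"dx":0,"dy":0,"dz":0.1,"wx":0,"wy":0,"wz":0},{"dx":0,"dy":0,"dz":0,"wx":0,"wy":0,"wz":0}]'
```

```text
t: 7.4
tcp_pos: [0.5365, -0.1901, 0.1828]
tool_rot: [0.649, 0.761, 0.0, 0.001]
force: [-1.2, 2.5, 8.9]
finger_gap: 0.0
gripper_force: 5.1
t: 7.65
tcp_pos: [0.5366, -0.1901, 0.1825]
tool_rot: [0.649, 0.761, 0.0, 0.001]
force: [-2.4, 2.6, 15.3]
finger_gap: -0.003
gripper_force: 7.3
t: 7.9
tcp_pos: [0.5366, -0.1901, 0.1823]
tool_rot: [0.649, 0.761, 0.0, 0.001]
force: [-3.2, 3.2, 19.5]
finger_gap: -0.0
gripper_force: 9.6
```

The force is climbing steeply with almost no motion, so the lever is on its stop. Next: straight up, over to the switch, and turn so the flat side of the fingers faces the ball.

```bash
python3 -m inch '[{"dx":0,"dy":0,"dz":0,"wx":0,"wy":0,"wz":0},{"dx":0,"dy":0,"dz":-1,"wx":0,"wy":0,"wz":0},{"dx":0,"dy":0,"dz":-2,"wx":0,"wy":0,"wz":0},{"dx":0,"dy":0,"dz":-2,"wx":0,"wy":0,"wz":0},{"dx":0,"dy":0,"dz":-3,"wx":0,"wy":0,"wz":0},{"dx":0,"dy":0,"dz":-3,"wx":0,"wy":0,"wz":0},{"dx":0,"dy":0,"dz":-1,"wx":0,"wy":0,"wz":0},{"dx":0,"dy":0,"dz":0,"wx":0,"wy":0,"wz":0}]'
python3 -m inch '[{"dx":4,"dy":0,"dz":0,"wx":0,"wy":0,"wz":0},{"dx":5,"dy":0,"dz":0,"wx":0,"wy":0,"wz":0},{"dx":5,"dy":0,"dz":0,"wx":0,"wy":0,"wz":0},{"dx":5,"dy":0,"dz":0,"wx":0,"wy":0,"wz":0},{"dx":5,"dy":0,"dz":0,"wx":0,"wy":0,"wz":0},{"dx":5,"dy":0,"dz":0,"wx":0,"wy":0,"wz":0},{"dx":5,"dy":0,"dz":0,"wx":0,"wy":0,"wz":0},{"dx":4.2,"dy":0,"dz":0,"wx":0,"wy":0,"wz":0},{"dx":0,"dy":0,"dz":0,"wx":0,"wy":0,"wz":-10},{"dx":0,"dy":0,"dz":0,"wx":0,"wy":0,"wz":-10}]'
python3 -m inch '[{"dx":0,"dy":0,"dz":0,"wx":0,"wy":0,"wz":-10},{"dx":0,"dy":0,"dz":0,"wx":0,"wy":0,"wz":-10},{"dx":0,"dy":0,"dz":0,"wx":0,"wy":0,"wz":-10},{"dx":0,"dy":0,"dz":0,"wx":0,"wy":0,"wz":-10},{"dx":0,"dy":0,"dz":0,"wx":0,"wy":0,"wz":-10},{"dx":0,"dy":0,"dz":0,"wx":0,"wy":0,"wz":-10},{"dx":0,"dy":0,"dz":0,"wx":0,"wy":0,"wz":-8},{"dx":0,"dy":0,"dz":0,"wx":0,"wy":0,"wz":0},{"dx":0,"dy":0,"dz":0,"wx":0,"wy":0,"wz":0}]'
python3 rel.py '[.474,.187,.194]'
python3 - <<'E'
from h import *
f=lambda im,x,y,w,h:cv2.resize(im[y:y+h,x:x+w],(400,400),interpolation=cv2.INTER_CUBIC)
a=eyes.snapshot('scene')[:,:,::-1];b=eyes.snapshot('side')[:,:,::-1]
cv2.imwrite('pics/crop4.png',np.hstack([f(a,210,70,150,150),f(b,200,120,250,250)]))
E
```

```text
t: 8.9
tcp_pos: [0.536, -0.1902, 0.2994]
tool_rot: [0.649, 0.761, -0.0, 0.0]
force: [0.6, -0.3, -0.5]
finger_gap: 0.001
gripper_force: 0.0
t: 10.15
tcp_pos: [0.4749, 0.1878, 0.2976]
tool_rot: [0.504, 0.864, -0.001, -0.001]
force: [-0.1, 0.1, 0.1]
finger_gap: -0.002
gripper_force: 0.0
t: 11.28
tcp_pos: [0.4756, 0.187, 0.2985]
tool_rot: [-0.06, 0.998, -0.0, -0.001]
force: [-0.5, 0.4, -0.3]
finger_gap: 0.0
gripper_force: 0.0
t 11.275 tcp [0.4756 0.187  0.2985] F [-0.48  0.45 -0.26] to go cm (tool) [ 0.14  0.02 10.45] toolrot [[-0.993, -0.121, -0.002], [-0.121, 0.993, -0.0], [0.002, -0.0, -1.0]]
```

View pics/crop4.png

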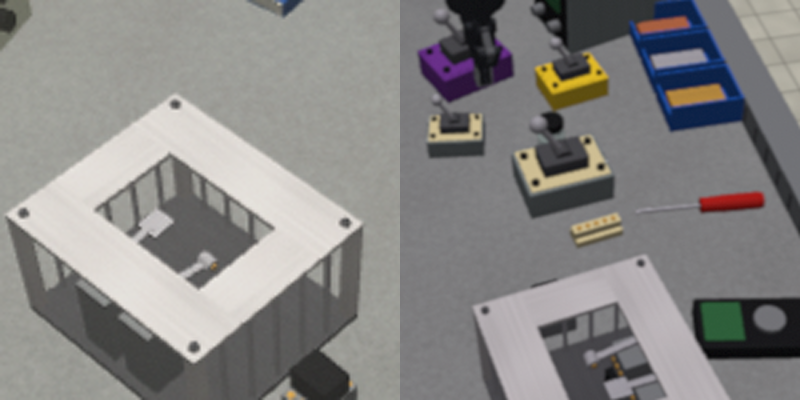

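The roller is now at (207,260), about 15 crop pixels lower than before, matching the 24 mm drop. The flat end hasn't moved. The switch's ball at (540,125) is still off. I'll check clearance to the small twin, then descend behind the ball.

```bash
python3 - <<'E'
from h import *
p=eyes.camera_params('scene')
print(onz(p,461,307,.04),onz(p,476,292,.09))
E
python3 -m inch '[{"dx":0.1,"dy":0,"dz":2,"wx":0,"wy":0,"wz":0},{"dx":0,"dy":0,"dz":2,"wx":0,"wy":0,"wz":0},{"dx":0,"dy":0,"dz":2,"wx":0,"wy":0,"wz":0},{"dx":0,"dy":0,"dz":0,"wx":0,"wy":0,"wz":0}]'
```

```text
[0.4363553  0.33409932 0.04      ] [0.41058796 0.33774578 0.09      ]
t: 11.88
tcp_pos: [0.4741, 0.1868, 0.2382]
tool_rot: [-0.061, 0.998, -0.0, -0.002]
force: [-0.7, 0.0, 0.6]
finger_gap: 0.0
gripper_force: 0.0
```

```bash
python3 -m inch '[{"dx":0,"dy":0,"dz":2,"wx":0,"wy":0,"wz":0},{"dx":0,"dy":0,"dz":2.4,"wx":0,"wy":0,"wz":0},{"dx":0,"dy":0,"dz":0,"wx":0,"wy":0,"wz":0},{"dx":-2,"dy":0,"dz":0,"wx":0,"wy":0,"wz":0},{"dx":-2,"dy":0,"dz":0,"wx":0,"wy":0,"wz":0},{"dx":-1,"dy":0,"dz":0,"wx":0,"wy":0,"wz":0},{"dx":-1,"dy":0,"dz":0,"wx":0,"wy":0,"wz":0},{"dx":-1,"dy":0,"dz":0,"wx":0,"wy":0,"wz":0},{"dx":0,"dy":0,"dz":0,"wx":0,"wy":0,"wz":0}]'
python3 -m inch '[{"dx":-1,"dy":0,"dz":0,"wx":0,"wy":0,"wz":0},{"dx":-1,"dy":0,"dz":0,"wx":0,"wy":0,"wz":0},{"dx":-1,"dy":0,"dz":0,"wx":0,"wy":0,"wz":0},{"dx":-0.5,"dy":0,"dz":0,"wx":0,"wy":0,"wz":0},{"dx":-0.5,"dy":0,"dz":0,"wx":0,"wy":0,"wz":0},{"dx":0,"dy":0,"dz":0,"wx":0,"wy":0,"wz":0}]'
python3 rel.py '[.5865,.201,.194]'
```

```text
t: 13.0
tcp_pos: [0.5457, 0.1957, 0.1956]
tool_rot: [-0.061, 0.998, 0.0, 0.001]
force: [-0.2, -0.6, 0.4]
finger_gap: -0.001
gripper_force: 0.0
t: 13.75
tcp_pos: [0.5847, 0.2004, 0.1954]
tool_rot: [-0.061, 0.998, 0.0, 0.0]
force: [0.1, -0.6, -0.3]
finger_gap: -0.005
gripper_force: 0.0
t 13.75 tcp [0.5847 0.2004 0.1954] F [ 0.1  -0.55 -0.31] to go cm (tool) [-0.18  0.03  0.14] toolrot [[-0.992, -0.123, 0.001], [-0.123, 0.992, 0.0], [-0.001, -0.0, -1.0]]
```

```bash
python3 -m inch '[{"dx":-0.2,"dy":0,"dz":0,"wx":0,"wy":0,"wz":0},{"dx":-0.2,"dy":0,"dz":0,"wx":0,"wy":0,"wz":0},{"dx":0,"dy":0,"dz":0,"wx":0,"wy":0,"wz":0}]'
python3 -m inch '[{"dx":-0.1,"dy":0,"dz":0,"wx":0,"wy":0,"wz":0},{"dx":-0.1,"dy":0,"dz":0,"wx":0,"wy":0,"wz":0},{"dx":0,"dy":0,"dz":0,"wx":0,"wy":0,"wz":0}]'
```

```text
t: 14.12
tcp_pos: [0.5882, 0.2009, 0.1954]
tool_rot: [-0.061, 0.998, 0.0, -0.0]
force: [-0.6, -0.2, -0.7]
finger_gap: -0.0
gripper_force: 0.4
t: 14.5
tcp_pos: [0.5888, 0.201, 0.1952]
tool_rot: [-0.062, 0.998, -0.0, -0.002]
force: [-5.3, -0.6, 2.1]
finger_gap: 0.0
gripper_force: 2.5
```

```bash
python3 -m inch '[{"dx":-0.1,"dy":0,"dz":0,"wx":0,"wy":0,"wz":0},{"dx":0,"dy":0,"dz":0,"wx":0,"wy":0,"wz":0},{"dx":0,"dy":0,"dz":0,"wx":0,"wy":0,"wz":0}]'
python3 -m inch '[{"dx":2,"dy":0,"dz":0,"wx":0,"wy":0,"wz":0},{"dx":3,"dy":0,"dz":0,"wx":0,"wy":0,"wz":0},{"dx":3,"dy":0,"dz":0,"wx":0,"wy":0,"wz":0},{"dx":3,"dy":0,"dz":0,"wx":0,"wy":0,"wz":0},{"dx":0,"dy":0,"dz":-4,"wx":0,"wy":0,"wz":0},{"dx":0,"dy":0,"dz":-5,"wx":0,"wy":0,"wz":0},{"dx":0,"dy":0,"dz":-3,"wx":0,"wy":0,"wz":0},{"dx":0,"dy":0,"dz":0,"wx":0,"wy":0,"wz":0},{"dx":0,"dy":0,"dz":0,"wx":0,"wy":0,"wz":0}]'
python3 - <<'E'
from h import *
f=lambda im,x,y,w,h:cv2.resize(im[y:y+h,x:x+w],(400,400),interpolation=cv2.INTER_CUBIC)
a=eyes.snapshot('scene')[:,:,::-1];b=eyes.snapshot('side')[:,:,::-1]
cv2.imwrite('pics/crop5.png',np.hstack([f(a,220,100,250,250),f(b,200,120,250,250)]))
E
```

```text
t: 14.88
tcp_pos: [0.589, 0.2011, 0.1952]
tool_rot: [-0.062, 0.998, -0.0, -0.003]
force: [-6.6, -0.8, 2.6]
finger_gap: -0.0
gripper_force: 3.3
t: 16.0
tcp_pos: [0.482, 0.1877, 0.315]
tool_rot: [-0.061, 0.998, -0.0, 0.0]
force: [-0.1, 0.2, -0.9]
finger_gap: 0.002
gripper_force: 0.0
```

View pics/crop5.png

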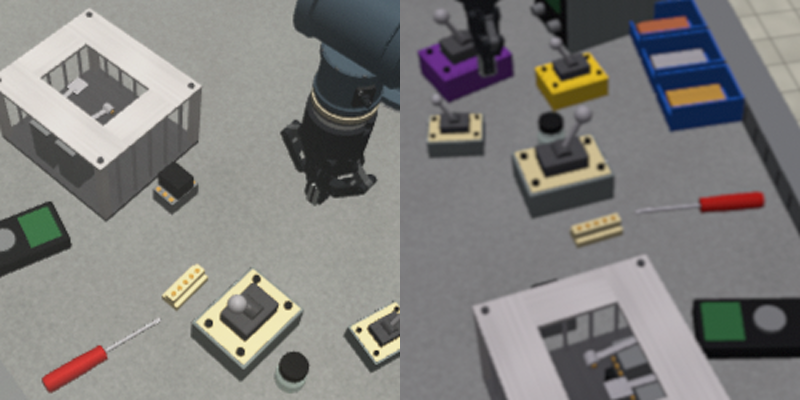

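The toggle now leans to the far side, with its ball at (238,303) and (583,115) in the crops. The loose things are in place and the arm is clear. I'll check the ball position numerically before handing in.

Run:
```python
from h import *
for n,uv in [('scene',(368.8,289.4)),('side',(314.4,191.9))]:
    p=eyes.camera_params(n); print(n,onz(p,*uv,.133).round(4))
c=np.array([.577,.2]);s=np.array([.992,.125]);print('on',c+.0336*s,'0.9rad',c+.07*np.sin(.4)*s)
```

```text
scene [0.6083 0.2041 0.133 ]
side [0.6117 0.2006 0.133 ]
on [0.6103312 0.2042   ] 0.9rad [0.60404121 0.20340741]
```

```bash
python3 -c "
from station import workorder; print(workorder.sign_off())"
```

```text
the job is handed in; nothing more can be done
None
```

I pressed the roller lever down to its stop, then pushed the toggle fully to its far side, with no sign of contact with the guard, the flat-ended lever or the loose things. The arm is clear and the job is handed in; sign-off returned no verdict.

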